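# Set the dome studs of a lantern door from the middle out

### The job

Three bright steel dome studs stand proud of the copper strip on the pierced lantern door: with your fingertips, lightly tap them down one after another until each dome sits home on the strip, first the middle one, then the one nearest the door's pointed end, then the one nearest its square end. Go gently, and do not pull a stud up or lift or shift the door or its board. Nothing else on the bench needs picking up: leave it all where it stands.

Things in the scene. Friction and masses are not known exactly. Their poses are not given: they have to be found in the camera images.
- door: pierced brass lantern door clipped on a loose beech board, about 1.8 kg, flat on the bench. Origin: centre of the board's underside; x to the door's pointed end, y across, z up. Board 270 (x) x 160 (y) x 22 mm. Brass 235 x 130 mm, top 25 mm above the bench; pointed end at +x, square end at -x. A 30 mm wide copper strip runs along its centre line, top 27 mm above the bench
- door_point (a point): the tip of the door's pointed end, on the brass's centre line, 120 mm from the board's centre and 25 mm above the bench
- stud_mid_top (a point): top of the dome of the middle stud, at the board's centre (x = 0, y = 0 of the door). All studs: round bright steel dome 26 mm across, 8 mm high, slightly flattened on top, on a thin shank; untouched, its top is 43 to 45 mm above the bench; home, with the dome's rim on the strip, 35 mm
- stud_pointed_top (a point): top of the dome of the stud nearest the pointed end, 70 mm from the middle stud (x = +70 mm of the door)
- stud_square_top (a point): top of the dome of the stud nearest the square end, 70 mm from the middle stud (x = -70 mm of the door)
- stud_mid (a joint): how far the middle stud is pressed down, m: 0 to 0.002 at the start, 0.010 fully home (hard stop). It slides straight down against a steady friction of about 3 N and stays where it is left; it has no spring. Negative: pulled up
- stud_pointed (a joint): the same for the stud nearest the pointed end
- stud_square (a joint): the same for the stud nearest the square end
- canister: screw-top aluminium canister of rivets, 67 mm across, 79 mm high, loose, beside the board. Origin: centre of its underside
- scribing_block: worn beech scribing block, 60 x 50 mm, 64 mm high, stepped, with a steel point, loose, beside the board. Origin: centre of its underside
- bead: red glass droplet bead with a flat foot, 25 mm across, 22 mm high, loose, beside the board. Origin: centre of its underside
- finial: turned brass lantern finial, 44 mm across the foot, 60 mm high, loose, beside the board. Origin: centre of its underside
- anvil: cast iron stake anvil, about 200 x 80 mm, 101 mm high, 4.5 kg, at the robot's right. Origin: centre of its underside
- hammer: small hammer lying on the bench at the robot's left

How it is judged:
On the way, in this order (a step that is already met when the one before it is completed fails the run):
1. the middle stud is home while the other two still stand proud (value of joint stud_mid above 0.0075 m and value of joint each of stud_pointed, stud_square below 0.004 m), for 0.1 s.
2. then the stud nearest the pointed end is home while the one nearest the square end still stands proud (value of joint each of stud_mid, stud_pointed above 0.0075 m and value of joint stud_square below 0.004 m), for 0.1 s.
3. last the stud nearest the square end is home (value of joint each of stud_mid, stud_pointed, stud_square above 0.0075 m), for 0.1 s.
At the end, for the whole second after the job is handed in: all three studs are pressed down at least 7.5 mm of their 10 mm, the door lies flat and at rest within 15 mm (its point within 20 mm) of where it began, and nothing else has moved by 15 mm (all of step 3 and angle between door's own z axis and vertical below 0.03 rad and linear speed of door below 0.01 m/s and distance of each of door, canister, scribing_block, bead, finial, anvil, hammer from where it was at the start of the episode below 0.015 m and distance of door_point from where it was at the start of the episode below 0.02 m); the robot touches nothing.
It fails at once if a touch on the door or a stud is harder than 30 N (contact force between the arm and door above 30 N).
It fails at once if a stud is pulled up by more than 3 mm (value of joint any of stud_mid, stud_pointed, stud_square below -0.003 m).
It fails at once if the door is lifted, tipped or shifted (15 mm, its point 20 mm, or tilted 0.06 rad) (distance of door from where it was at the start of the episode above 0.015 m or distance of door_point from where it was at the start of the episode above 0.02 m or angle between door's own z axis and vertical above 0.06 rad).
It fails at once if another thing on the bench is moved by 15 mm or lifted (distance of any of canister, scribing_block, bead, finial, anvil, hammer from where it was at the start of the episode above 0.015 m).
It also fails if it takes over 42 s, if anything falls off the work surface, if the arm or the gripper's body presses on something with over 40 N, if the wrist force passes 120 N, or if a joint passes its speed limit or range.

### The arm

A 7-joint arm with a two-finger parallel gripper is mounted at the origin on the work surface. World frame = base frame: x ahead of the robot, y to its left, z up, the work surface at z = 0. Lengths are in m, angles in rad, forces in N, time in s.
With the tool pointing down it reaches from about 0.35 to 0.9 m from the base axis. Payload 8.1 kg.
Tool frame: the origin (TCP) lies at the very end of the fingers, on their centre line; the grasp point (between the pads) lies arm.hold_point_z behind it (arm.hold_point_z is the distance from the TCP to the grasp point, in m); z points along the fingers, y is the line along which they close (so a half turn about z gives the same grasp; the last joint's range is limited). The gripper opens to 92 mm and grips with 3 to 60 N. Pads are 19 mm wide; open, the fingers measure 130 mm over their backs; the gripper's body (75 mm by 190 mm) begins 47 mm behind the grasp point.
Start: joints at [-1.423, 0.434, 0.025, 1.573, -0.012, 1.134, -0.075], TCP at [0.155, 0.605, 0.227] pointing down, gripper open.
Joint ranges: [-2.62, 2.62], [-0.44, 2.09], [-1.27, 1.32], [0.08, 2.57], [-1.32, 4.46], [0.12, 2], [-2.74, 2.74]. Speed limits (rad/s): [2.22, 2.22, 3.01, 3.01, 3.14, 3.14, 3.14].

### API

Orientations are given as a rotation vector (axis times angle).
In Python, from cell import arm, vision, job, cut_out gives the robot as it stands. The module is installed in compiled form; this text tells all that it offers.
- The arm moves only by the tool play_rows, never from a script. Its argument "increments" is text: rows parted by semicolons, each of 5 numbers parted by spaces: the shift along the tool's x, y, z in cm, then the turn about the tool's z in degrees, then the opening, from -1 (shut) to 1 (fully open), so that 0 is half open. A call has 1 to 5 rows; each row shifts and turns the commanded pose from where the row before left it, along the tool's axes as they then stand; what a row does not reach is not made up. A row lasts 1/12 s, in which the tool goes at most 41.7 mm and 7.16 degrees, less where a joint would pass 70% of its speed; a pose out of reach is approached as far as the arm can. A call is refused whole if a number of a shift passes 4.17 or a number of a turn 7.16, either way. A call with a gripper value outside its range is refused whole. The fingers move at their own pace and stop on an object; "grip_force" is the grip in N (left out, the last holds). Time passes only in rows, so rows that do not move let the fingers close. It gives the time, the measured TCP pose, the force, the opening and the grip force at its end, in the units of the state.
- arm.observe(): the state, without advancing time (a new reading comes with each control period).
- vision.get_image(name): name is "side" or "top" or "wrist"; returns a dict with "frame" (420x560x3 uint8, red, green, blue), "z_map" (420x560 float32, m along the optical axis (not along the pixel's ray), 0 where there is no reading), "mtx" (3x3 intrinsics, pixels), "distortion" ([k1, k2, p1, p2, k3] as OpenCV has them; the pictures are not rectified), "cam_to_world" (4x4, takes a point from camera to world coordinates). Camera axes: x right, y up, looking along -z (the intrinsics and any distortion apply to the point x, -y, -z); pixel columns grow to the right and rows downward; lengths in m; the calibration is good to about 2 mm. A picture is of the moment at which its call begins.
- job.sign_off(): hands the job in; it is judged then, once.
Trained networks look in a picture, given as the dict that the camera call returned (one of the last four; its "shot" number tells which), for a name from the list of things; names that differ only in an ending like _2 or _b are one class to them, and where a whole thing is asked for, a point or a joint stands for the part that bears it (a point fixed in the world has none). Each returns a list of dicts, best first, with "confidence" (0 to 1); they miss things now and then, are a little off and sometimes report something else, mostly with a low value. They report only what shows in the picture. A call takes as long as a camera call.
- cut_out(query, picture): "mask" (420x560 bool, what is visible of it) and "point" ([row, column] in pixels, amid what is visible of it).
The state is a dict: "clock": time; "joints": joint angles; "dq": joint speeds; "joint_efforts": joint torques, N m; "position": TCP position; "ee_rot": TCP orientation; "force": force on the tool from outside, world axes, zero at the start; "ft_torque": the same for the moment, N m; "width": opening from 0.0 (shut) to 1.0 (fully open); "gripper_force": force on a finger pad.
Only numpy, scipy, OpenCV 4.12 (cv2) and the standard library are available. Lean on these libraries where they do the work, as an engineer would, in place of code of your own. Each camera call takes 0.05 s, during which the arm holds its last target. There are 200 camera calls.

## Working session

There is one attempt and no reset: what is moved stays moved. The work goes in short steps, Python scripts to look and compute and a tool call to move; the robot and the scene stay as the last step left them, time stands still between calls to the robot, and variables do not carry over. Pictures are saved under pics/ and viewed, at most 10 in all, crops included, and the job is handed in when it is done.

Besides the shell and the picture viewer there is one more tool, called after "Call:" as a command line: name --argument value ..., lists and objects as JSON in quotes. play_rows: Moves the arm, as the interface text tells. Its arguments: {"type":"object","properties":{"increments":{"type":"string"},"grip_force":{"type":"number"}},"required":["increments"]}

```bash
mkdir -p pics; cat > h.py <<'E'
import numpy as np, cv2
from cell import arm, vision, job, cut_out
def world(p, rc, z=None):
    r,c=rc; d=z if z else p["z_map"][int(r),int(c)]
    u=cv2.undistortPoints(np.array([[[c,r]]],float),p["mtx"],np.array(p["distortion"],float))[0,0]
    return (p["cam_to_world"]@np.array([u[0]*d,-u[1]*d,-d,1]))[:3]
def cloud(p,mask):
    rs,cs=np.nonzero(mask&(p["z_map"]>0)); d=p["z_map"][rs,cs]
    u=cv2.undistortPoints(np.stack([cs,rs],1)[:,None].astype(float),p["mtx"],np.array(p["distortion"],float))[:,0]
    return (np.stack([u[:,0]*d,-u[:,1]*d,-d,np.ones_like(d)],1)@p["cam_to_world"].T)[:,:3]
E
python3 - <<'E'
from h import *
s=arm.observe(); print({k:np.round(v,3) for k,v in s.items()}, arm.hold_point_z)
for n in ["top","side"]:
    p=vision.get_image(n); cv2.imwrite(f"pics/{n}0.png",p["frame"][:,:,::-1])
    for q in ["stud_mid_top","stud_pointed_top","stud_square_top","door","door_point","canister","scribing_block","bead","finial","anvil","hammer"]:
        for m in cut_out(q,p)[:3]:
            c=cloud(p,m["mask"]); 
            print(n,q,round(m["confidence"],2),np.round(m["point"]),np.round(np.median(c,0),3),np.round(c.min(0),3),np.round(c.max(0),3))
E
```

```text
{'clock': np.float64(0.0), 'joints': array([-1.423,  0.435,  0.025,  1.574, -0.012,  1.134, -0.075]), 'dq': array([-0.   , -0.001, -0.   , -0.001, -0.   ,  0.002, -0.   ]), 'joint_efforts': array([-1.0000e-03, -6.6784e+01,  9.8500e-01, -3.1447e+01, -6.0000e-02,
        4.3000e-02,  0.0000e+00]), 'position': array([0.155, 0.605, 0.226]), 'ee_rot': array([-3.930e-01, -3.117e+00,  2.000e-03]), 'force': array([0.057, 0.2  , 0.175]), 'ft_torque': array([ 0.037,  0.   , -0.019]), 'gripper_force': np.float64(0.0), 'width': np.float64(0.998)} 0.0188
top stud_pointed_top 0.38 [243. 260.] [0.466 0.093 0.042] [0.457 0.082 0.035] [0.476 0.105 0.051]
top door 0.65 [226. 271.] [0.525 0.056 0.025] [ 0.378 -0.08  -0.009] [0.676 0.188 0.051]
top door_point 0.62 [224. 272.] [0.525 0.054 0.025] [ 0.378 -0.079 -0.005] [0.678 0.187 0.051]
top canister 0.69 [260. 300.] [ 0.425 -0.046  0.079] [ 0.397 -0.074  0.07 ] [ 0.456 -0.015  0.087]
top scribing_block 0.68 [207. 230.] [0.574 0.184 0.039] [0.544 0.151 0.015] [0.606 0.216 0.067]
top finial 0.67 [232. 315.] [ 0.505 -0.091  0.027] [ 0.488 -0.113 -0.007] [
[... 461 characters left out ...]
[0.573 0.001 0.024] [0.596 0.044 0.045]
side door 0.8 [201. 273.] [0.535 0.038 0.023] [ 0.366 -0.088 -0.006] [0.681 0.218 0.081]
side door_point 0.55 [197. 279.] [0.535 0.038 0.023] [ 0.366 -0.088 -0.006] [0.679 0.218 0.081]
side canister 0.94 [220. 232.] [ 0.426 -0.07   0.067] [ 0.386 -0.085 -0.004] [0.457 0.051 0.082]
side scribing_block 0.86 [170. 286.] [0.577 0.163 0.033] [ 0.54   0.143 -0.003] [0.61  0.215 0.064]
side bead 0.37 [190. 322.] [0.666 0.088 0.007] [ 0.651  0.053 -0.006] [0.679 0.121 0.024]
side anvil 0.57 [365. 318.] [ 0.588 -0.474  0.094] [ 0.511 -0.506 -0.005] [ 0.738 -0.364  0.104]
side hammer 0.98 [120. 285.] [0.587 0.429 0.018] [ 0.443  0.369 -0.002] [0.7   0.468 0.028]
```

```bash
python3 - <<'E'
import cv2,numpy as np
a=cv2.imread("pics/top0.png");b=cv2.imread("pics/side0.png")
a=cv2.resize(a[150:310,180:370],(570,480),interpolation=3);cv2.imwrite("pics/a.png",a)
b=cv2.resize(b[130:270,190:360],(680,560),interpolation=3);cv2.imwrite("pics/b.png",b)
E
```

```text
(no output)
```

View pics/a.png

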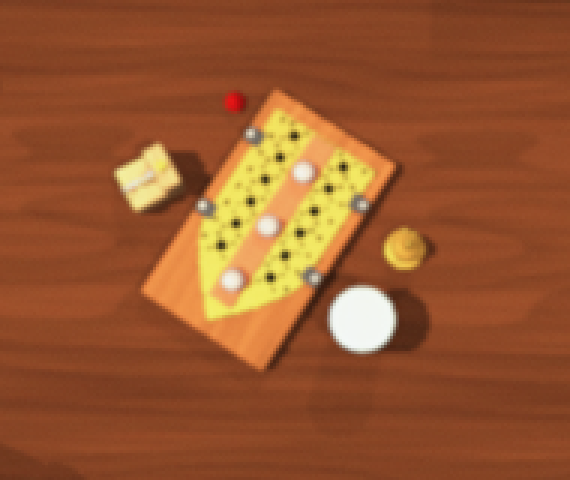

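View pics/b.png

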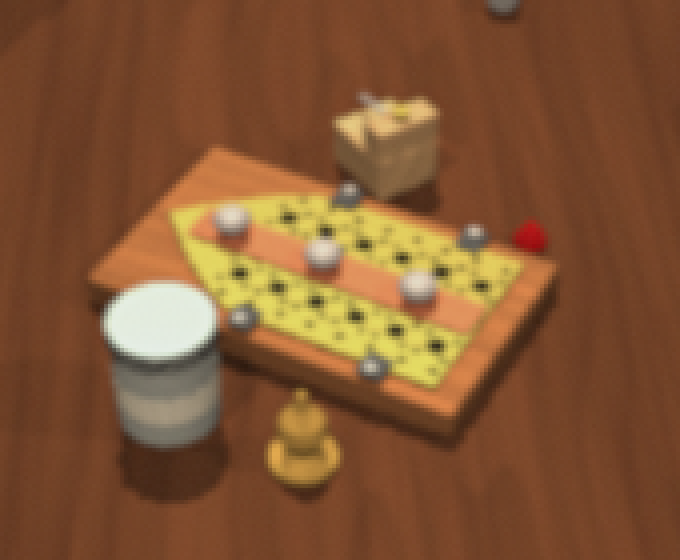

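The top view shows the pointed end towards the robot and to the left. The studs sit at full-image pixels (row, col): middle (225,269), pointed (243,257), square (207,281). The side view agrees with this. I'll move above the middle stud with the fingers shut.

Call:
play_rows --increments "-2.5 -2.2 0 0 -1;-2.5 -2.2 0 0 -1;-2.5 -2.2 0 0 -1;-2.5 -2.2 0 0 -1;-2.5 -2.2 0 0 -1"

```text
clock: 1.62
position: [0.2496, 0.4665, 0.2268]
ee_rot: [0.393, 3.117, 0.0]
force: [0.6, 0.1, 0.6]
width: 0.686
gripper_force: 0.0
```

Call:
play_rows --increments "-2.5 -2.2 0 0 -1;-2.5 -2.2 0 0 -1;-2.5 -2.2 0 0 -1;-2.5 -2.2 0 0 -1;-2.5 -2.2 0 0 -1"

```text
clock: 2.03
position: [0.3434, 0.3289, 0.227]
ee_rot: [0.393, 3.117, 0.001]
force: [-0.2, 0.2, -0.4]
width: 0.325
gripper_force: 0.0
```

Call:
play_rows --increments "-2.5 -2.2 0 0 -1;-2.5 -2.2 0 0 -1;-2.5 -2.2 0 0 -1;-2.5 -2.2 0 0 -1;-2.5 -2.2 0 0 -1"

```text
clock: 2.45
position: [0.4372, 0.1912, 0.2271]
ee_rot: [0.393, 3.116, 0.001]
force: [0.7, 0.9, -0.0]
width: 0.009
gripper_force: 0.0
```

Call:
play_rows --increments "-2.5 -2.2 0 0 -1;-2.5 -2.2 0 0 -1;-2.5 -2.2 0 0 -1;-1.2 -1.1 0 0 -1;0 0 0 0 -1"

```text
clock: 2.87
position: [0.5037, 0.0921, 0.227]
ee_rot: [0.402, 3.114, -0.002]
force: [-1.3, 0.5, -0.4]
width: 0.007
gripper_force: 0.0
```

```bash
python3 - <<'E'
from h import *
s=arm.observe(); print({k:np.round(s[k],4) for k in ["clock","position","ee_rot","force","width"]})
p=vision.get_image("wrist"); cv2.imwrite("pics/w0.png",p["frame"][:,:,::-1])
for q in ["stud_mid_top","stud_pointed_top","stud_square_top","door"]:
    for m in cut_out(q,p)[:3]:
        c=cloud(p,m["mask"]); t=c[c[:,2]>c[:,2].max()-.006]
        print(q,round(m["confidence"],2),np.round(m["point"]),np.round(np.median(c,0),3),np.round(t.mean(0),4),np.round(c.min(0),3),np.round(c.max(0),3))
E
```

```text
{'clock': np.float64(2.8667), 'position': array([0.5037, 0.0921, 0.227 ]), 'ee_rot': array([ 4.0240e-01,  3.1138e+00, -2.0000e-03]), 'force': array([-1.3016,  0.5152, -0.4211]), 'width': np.float64(0.0067)}
stud_mid_top 0.97 [208. 252.] [0.523 0.055 0.042] [0.5242 0.0545 0.042 ] [0.512 0.039 0.026] [0.536 0.067 0.045]
stud_mid_top 0.26 [217. 374.] [0.562 0.186 0.035] [0.5649 0.1627 0.0584] [ 0.539  0.147 -0.001] [0.592 0.226 0.061]
stud_pointed_top 0.79 [154. 271.] [0.465 0.092 0.043] [0.4653 0.0916 0.0432] [0.454 0.079 0.037] [0.477 0.104 0.046]
door 0.88 [165. 262.] [0.475 0.08  0.025] [0.46   0.0741 0.2983] [ 0.372 -0.047 -0.   ] [0.57  0.19  0.298]
```

View pics/w0.png

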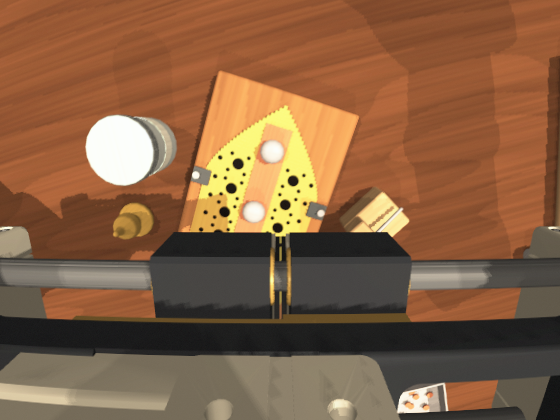

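Call:
play_rows --increments "-1.0 -1.1 1 0 -1;-1.0 -1.1 3 0 -1;-0.9 -1.0 3 0 -1;0 0 3 0 -1;0 0 3 0 -1"

```text
clock: 3.53
position: [0.5218, 0.0587, 0.0957]
ee_rot: [0.392, 3.116, 0.001]
force: [0.6, 0.1, 0.1]
width: 0.003
gripper_force: 0.0
```

Call:
play_rows --increments "0 0 1.5 0 -1;0 0 0.5 0 -1;0 0 0 0 -1;0 0 0 0 -1"

```text
clock: 3.87
position: [0.5221, 0.0591, 0.0775]
ee_rot: [0.391, 3.116, 0.001]
force: [-0.4, 0.3, -0.2]
width: 0.007
gripper_force: 0.0
```

```bash
python3 - <<'E'
from h import *
s=arm.observe(); print({k:np.round(s[k],4) for k in ["clock","position","ee_rot","force","width"]})
for n in ["side"]:
    p=vision.get_image(n); cv2.imwrite(f"pics/s1.png",cv2.resize(p["frame"][130:270,190:360,::-1],(680,560),interpolation=3))
E
```

```text
{'clock': np.float64(3.8667), 'position': array([0.5221, 0.0591, 0.0775]), 'ee_rot': array([3.9130e-01, 3.1165e+00, 8.0000e-04]), 'force': array([-0.3783,  0.2675, -0.2447]), 'width': np.float64(0.0069)}
```

View pics/s1.png

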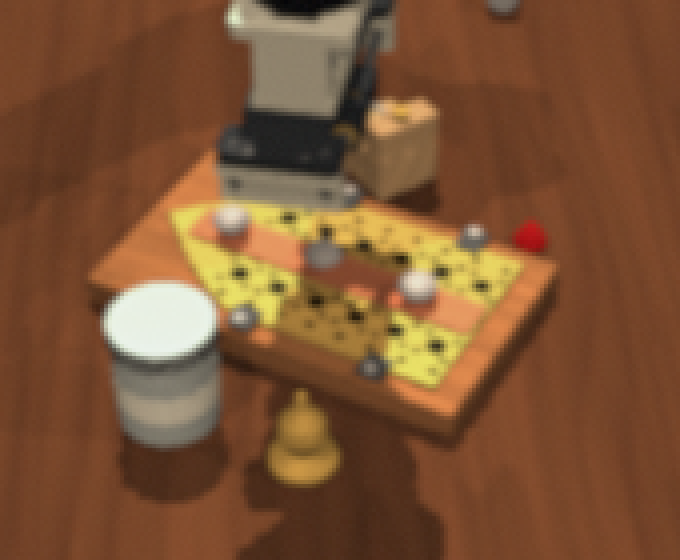

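```bash
python3 - <<'E'
from h import *
p=vision.get_image("side"); T=arm.observe()["position"]
c=np.linalg.inv(p["cam_to_world"])@np.append(T,1)
uv=cv2.projectPoints(np.array([[c[0],-c[1],-c[2]]]),np.zeros(3),np.zeros(3),p["mtx"],np.array(p["distortion"],float))[0].ravel()
print("tcp px",uv,"crop",(uv-[190,130])*4)
pc=cloud(p,np.ones((420,560),bool))-T
pc=pc[(np.hypot(pc[:,0],pc[:,1])<.15)&(pc[:,2]>-.02)]
tx=pc[:,:2]@[-.969,.248];ty=pc[:,:2]@[.248,.969]
for z in np.arange(-.02,.12,.01):
    k=(pc[:,2]>=z)&(pc[:,2]<z+.01)
    k&=(abs(tx)<.06)&(abs(ty)<.11)
    if k.sum(): print(round(z,2),k.sum(),np.round([tx[k].min(),tx[k].max(),ty[k].min(),ty[k].max()],3))
E
```

```text
tcp px [268.43013207 179.01561528] crop [313.72052828 196.06246112]
-0.02 5 [-0.028 -0.013  0.097  0.109]
-0.01 10 [ 0.048  0.058 -0.11  -0.099]
0.0 4 [ 0.053  0.058 -0.107 -0.1  ]
0.06 65 [-0.035  0.037 -0.092  0.082]
0.07 141 [-0.036  0.039 -0.091  0.082]
0.08 207 [-0.036  0.037 -0.095  0.089]
0.09 130 [-0.036  0.038 -0.098  0.086]
0.1 510 [-0.036  0.037 -0.1    0.094]
0.11 115 [-0.029  0.026 -0.1    0.086]
```

Call:
play_rows --increments "-0.3 -0.5 0.6 0 -1;0 0 1.0 0 -1;0 0 0.6 0 -1;0 0 0.3 0 -1;0 0 0 0 -1"

```text
clock: 4.38
position: [0.5227, 0.0526, 0.0507]
ee_rot: [-0.393, -3.115, 0.001]
force: [-0.2, -0.0, -0.0]
width: 0.002
gripper_force: 0.0
```

Call:
play_rows --increments "0 0 0.1 0 -1;0 0 0.1 0 -1;0 0 0.1 0 -1;0 0 0.1 0 -1;0 0 0.1 0 -1"

```text
clock: 4.8
position: [0.5236, 0.0528, 0.0468]
ee_rot: [0.393, 3.117, 0.0]
force: [0.1, -0.3, 1.0]
width: 0.002
gripper_force: 0.0
```

Call:
play_rows --increments "0 0 0.1 0 -1;0 0 0.1 0 -1;0 0 0.1 0 -1;0 0 0.1 0 -1;0 0 0 0 -1"

```text
clock: 5.22
position: [0.5235, 0.0527, 0.0427]
ee_rot: [0.393, 3.117, 0.0]
force: [0.4, -0.8, 1.8]
width: 0.005
gripper_force: 0.3
```

Call:
play_rows --increments "0 0 0.1 0 -1;0 0 0.1 0 -1;0 0 0.1 0 -1;0 0 0 0 -1"

```text
clock: 5.55
position: [0.5235, 0.0527, 0.0396]
ee_rot: [0.393, 3.117, 0.0]
force: [0.2, -0.2, 0.8]
width: 0.006
gripper_force: 0.6
```

Call:
play_rows --increments "0 0 0.1 0 -1;0 0 0.1 0 -1;0 0 0.1 0 -1"

```text
clock: 5.8
position: [0.5235, 0.0527, 0.0367]
ee_rot: [0.393, 3.117, 0.0]
force: [-0.5, 0.2, 2.7]
width: 0.003
gripper_force: 1.4
```

Call:
play_rows --increments "0 0 0.05 0 -1;0 0 0.05 0 -1;0 0 0 0 -1"

```text
clock: 6.05
position: [0.5235, 0.0527, 0.0356]
ee_rot: [-0.393, -3.117, 0.0]
force: [0.3, 0.5, 1.5]
width: 0.008
gripper_force: 0.7
```

Call:
play_rows --increments "0 0 0.05 0 -1;0 0 0.05 0 -1;0 0 0 0 -1"

```text
clock: 6.3
position: [0.5235, 0.0527, 0.0351]
ee_rot: [0.393, 3.117, 0.0]
force: [-2.2, 0.2, 8.2]
width: 0.001
gripper_force: 4.0
```

Call:
play_rows --increments "0 0 -0.3 0 -1;0 0 -1.0 0 -1;0 0 -1.5 0 -1;1.6 0.6 0 0 -1;2.0 0.7 0 0 -1"

```text
clock: 6.72
position: [0.4935, 0.0736, 0.0641]
ee_rot: [0.396, 3.113, 0.001]
force: [-0.0, 0.9, -0.1]
width: 0.003
gripper_force: 0.0
```

Call:
play_rows --increments "2.0 0.7 0 0 -1;1.0 0.3 0 0 -1;0 0 0 0 -1;0 0 0 0 -1"

```text
clock: 7.05
position: [0.4657, 0.0915, 0.0632]
ee_rot: [0.391, 3.116, 0.0]
force: [-0.6, -0.2, -0.3]
width: 0.007
gripper_force: 0.0
```

```bash
python3 - <<'E'
from h import *
s=arm.observe(); print({k:np.round(s[k],4) for k in ["clock","position","ee_rot","force","width"]})
p=vision.get_image("wrist")
cv2.imwrite("pics/w1.png",p["frame"][:,:,::-1])
for n in ["wrist","side","top"]:
  p=vision.get_image(n)
  for q in ["stud_mid_top","stud_pointed_top","stud_square_top"]:
    for m in cut_out(q,p)[:2]:
        c=cloud(p,m["mask"]); t=c[c[:,2]>c[:,2].max()-.006]
        print(n,q,round(m["confidence"],2),np.round(m["point"]),np.round(np.median(c,0),3),np.round(t.mean(0),4),np.round(c.max(0),3))
E
```

```text
{'clock': np.float64(7.05), 'position': array([0.4657, 0.0915, 0.0632]), 'ee_rot': array([3.9150e-01, 3.1162e+00, 4.0000e-04]), 'force': array([-0.5555, -0.2151, -0.2872]), 'width': np.float64(0.0073)}
wrist stud_pointed_top 0.83 [227. 278.] [0.457 0.094 0.042] [0.4579 0.0934 0.0422] [0.467 0.104 0.045]
wrist stud_square_top 0.42 [185. 270.] [0.437 0.093 0.023] [0.4319 0.1084 0.1347] [0.507 0.19  0.136]
side stud_pointed_top 0.38 [182. 248.] [0.466 0.085 0.042] [0.4672 0.086  0.0433] [0.474 0.099 0.047]
top stud_square_top 0.61 [204. 280.] [0.584 0.019 0.042] [0.5864 0.0178 0.0454] [0.598 0.03  0.049]
```

View pics/w1.png

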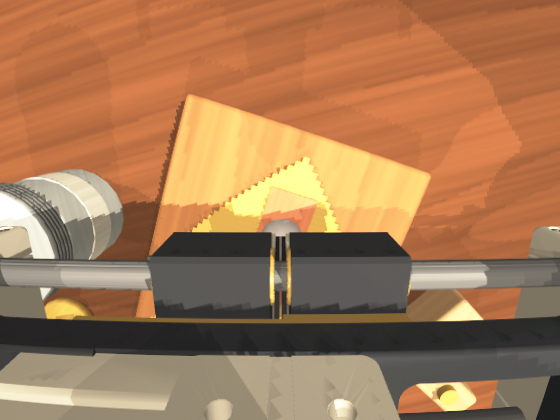

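The pointed stud at pixel (227,278) is centred under the finger gap. I'll press it down.

Call:
play_rows --increments "0 0 0.7 0 -1;0 0 0.6 0 -1;0 0 0.2 0 -1;0 0 0.1 0 -1;0 0 0.1 0 -1"

```text
clock: 8.12
position: [0.465, 0.0913, 0.0453]
ee_rot: [-0.393, -3.116, 0.0]
force: [-0.1, 0.2, 0.0]
width: 0.002
gripper_force: 0.0
```

Call:
play_rows --increments "0 0 0.1 0 -1;0 0 0.1 0 -1;0 0 0.1 0 -1;0 0 0.1 0 -1;0 0 0.1 0 -1"

```text
clock: 8.53
position: [0.4652, 0.0914, 0.0408]
ee_rot: [0.393, 3.117, 0.0]
force: [-0.9, 0.0, 2.4]
width: 0.006
gripper_force: 1.4
```

Call:
play_rows --increments "0 0 0.1 0 -1;0 0 0.1 0 -1;0 0 0.1 0 -1;0 0 0 0 -1"

```text
clock: 8.87
position: [0.4652, 0.0913, 0.0376]
ee_rot: [0.393, 3.117, -0.0]
force: [-0.0, -0.9, 0.4]
width: 0.002
gripper_force: 0.4
```

Call:
play_rows --increments "0 0 0.1 0 -1;0 0 0.1 0 -1;0 0 0.05 0 -1;0 0 0 0 -1"

```text
clock: 9.2
position: [0.4652, 0.0914, 0.0352]
ee_rot: [-0.393, -3.117, -0.0]
force: [-0.5, -0.8, 3.6]
width: 0.005
gripper_force: 1.3
```

Call:
play_rows --increments "0 0 0.05 0 -1;0 0 0.03 0 -1;0 0 0 0 -1"

```text
clock: 9.45
position: [0.4653, 0.0914, 0.035]
ee_rot: [0.393, 3.117, 0.001]
force: [-3.0, -1.1, 12.7]
width: 0.003
gripper_force: 6.9
```

Call:
play_rows --increments "0 0 -0.3 0 -1;0 0 -1.0 0 -1;0 0 -1.5 0 -1;-2.0 -0.7 0 0 -1;-2.5 -0.8 0 0 -1"

```text
clock: 9.87
position: [0.5048, 0.067, 0.0637]
ee_rot: [0.388, 3.117, 0.002]
force: [-0.2, -0.2, 0.2]
width: 0.005
gripper_force: 0.0
```

Call:
play_rows --increments "-2.5 -0.8 0 0 -1;-2.5 -0.8 0 0 -1;-2.5 -0.8 0 0 -1;-1.3 -0.4 0 0 -1;0 0 0 0 -1"

```text
clock: 10.28
position: [0.5863, 0.0141, 0.0632]
ee_rot: [0.397, 3.113, -0.002]
force: [-0.3, -0.6, -0.3]
width: 0.007
gripper_force: 0.0
```

```bash
python3 - <<'E'
from h import *
for n in ["wrist","top"]:
  p=vision.get_image(n)
  for q in ["stud_mid_top","stud_pointed_top","stud_square_top"]:
    for m in cut_out(q,p)[:2]:
        c=cloud(p,m["mask"]); t=c[c[:,2]>c[:,2].max()-.006]
        print(n,q,round(m["confidence"],2),np.round(m["point"]),np.round(np.median(c,0),3),np.round(t.mean(0),4),np.round(c.max(0),3))
s=arm.observe(); print({k:np.round(s[k],4) for k in ["clock","position","ee_rot","force","width"]})
E
```

```text
wrist stud_mid_top 0.72 [118. 318.] [0.525 0.053 0.034] [0.5251 0.0532 0.034 ] [0.538 0.067 0.037]
wrist stud_pointed_top 0.62 [  7. 361.] [0.474 0.088 0.032] [0.4731 0.0885 0.0332] [0.479 0.101 0.037]
wrist stud_square_top 0.68 [227. 284.] [0.577 0.018 0.042] [0.5496 0.0227 0.1342] [0.587 0.03  0.134]
{'clock': np.float64(10.6833), 'position': array([0.5827, 0.0175, 0.0625]), 'ee_rot': array([-3.9130e-01, -3.1167e+00, -5.0000e-04]), 'force': array([-0.0432, -1.1776, -0.3355]), 'width': np.float64(0.0005)}
```

The first two studs are down, with their tops at about 36 mm, and the tool is centred over the square-end stud. I'll press that one.

Call:
play_rows --increments "0 0 0.7 0 -1;0 0 0.5 0 -1;0 0 0.2 0 -1;0 0 0.1 0 -1;0 0 0.1 0 -1"

```text
clock: 11.1
position: [0.5832, 0.0166, 0.0461]
ee_rot: [-0.393, -3.116, 0.0]
force: [-0.5, 0.3, 0.4]
width: 0.004
gripper_force: 0.0
```

Call:
play_rows --increments "0 0 0.1 0 -1;0 0 0.1 0 -1;0 0 0.1 0 -1;0 0 0.1 0 -1;0 0 0.1 0 -1"

```text
clock: 11.52
position: [0.5835, 0.0167, 0.0416]
ee_rot: [0.393, 3.117, 0.0]
force: [-0.2, -0.4, 2.3]
width: 0.005
gripper_force: 1.4
```

Call:
play_rows --increments "0 0 0.1 0 -1;0 0 0.1 0 -1;0 0 0.1 0 -1;0 0 0 0 -1"

```text
clock: 11.85
position: [0.5835, 0.0167, 0.0383]
ee_rot: [0.393, 3.117, -0.0]
force: [0.6, 0.1, 0.6]
width: 0.005
gripper_force: 0.5
```

Call:
play_rows --increments "0 0 0.1 0 -1;0 0 0.1 0 -1;0 0 0.1 0 -1;0 0 0 0 -1"

```text
clock: 12.18
position: [0.5834, 0.0167, 0.0353]
ee_rot: [0.393, 3.117, 0.0]
force: [-0.2, -0.2, 1.4]
width: 0.006
gripper_force: 0.7
```

Call:
play_rows --increments "0 0 0.05 0 -1;0 0 0.04 0 -1;0 0 0 0 -1"

```text
clock: 12.43
position: [0.5835, 0.0167, 0.0351]
ee_rot: [0.393, 3.117, 0.0]
force: [-3.2, 0.7, 9.9]
width: 0.007
gripper_force: 4.7
```

Call:
play_rows --increments "0 0 -0.3 0 -1;0 0 -1.0 0 -1;0 0 -3 0 -1;0 0 -3 0 -1;0 0 -3 0 -1"

```text
clock: 12.85
position: [0.5829, 0.0167, 0.1389]
ee_rot: [-0.393, -3.116, 0.0]
force: [0.3, -0.1, 0.0]
width: 0.003
gripper_force: 0.0
```

Call:
play_rows --increments "0 0 -3 0 -1;-1 0 -3 0 -1;-3 0 0 0 -1;-3 0 0 0 -1;0 0 0 0 -1"

```text
clock: 13.27
position: [0.6553, -0.0022, 0.1986]
ee_rot: [0.394, 3.112, -0.001]
force: [-1.8, 0.7, 0.1]
width: 0.007
gripper_force: 0.0
```

```bash
python3 - <<'E'
from h import *
p=vision.get_image("wrist")
for n in ["wrist","side"]:
  p=vision.get_image(n)
  for q in ["stud_mid_top","stud_pointed_top","stud_square_top","canister","finial","scribing_block"]:
    for m in cut_out(q,p)[:1]:
        c=cloud(p,m["mask"])
        print(n,q,round(m["confidence"],2),np.round(np.median(c,0),3),np.round(np.percentile(c[:,2],95),4))
s=arm.observe(); print({k:np.round(s[k],4) for k in ["clock","position","force"]})
E
```

```text
wrist stud_mid_top 0.61 [0.526 0.053 0.034] 0.0358
wrist stud_square_top 0.97 [0.585 0.017 0.034] 0.0359
wrist canister 0.65 [ 0.455 -0.052  0.014] 0.0289
wrist finial 0.86 [ 0.51  -0.089  0.031] 0.0507
side stud_mid_top 0.47 [0.526 0.047 0.031] 0.0352
side stud_pointed_top 0.33 [0.584 0.012 0.03 ] 0.0345
side stud_square_top 0.4 [0.584 0.011 0.031] 0.0346
side canister 0.71 [ 0.426 -0.071  0.068] 0.0794
side finial 0.55 [ 0.506 -0.106  0.016] 0.0459
side scribing_block 0.64 [0.577 0.164 0.033] 0.0588
{'clock': np.float64(14.0167), 'position': array([ 6.511e-01, -6.000e-04,  1.976e-01]), 'force': array([ 0.1832, -0.053 , -0.5365])}
```

All the studs are home and nothing has moved.

```bash
python3 -c "
from cell import job
print(job.sign_off())"
```

```text
the job is handed in; nothing more can be done
None
```

All three studs are tapped home in order (middle, pointed end, square end). The highest force I read was about 13 N; in the last camera checks the door and the bench items I could see hadn't moved, and the job is handed in (no verdict was returned).

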